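# Open the tight-lidded green tea tin

## Task

The green tea tin needs refilling: draw its deep, tight lid straight up and off, leaving the tin standing on the counter, and set the lid down gently, open side down, in the middle of one of the two round wooden coasters. Leave the red tin shut, and leave it and the cups where they are.

Things in the scene. Friction and masses are not known exactly. Their poses are not given: they have to be found in the camera images.
- green_lid_center (a point): Centre of the green tin's lid (half-way up). The lid is a square box, open below, 54 x 54 mm and 48 mm high, walls 2.5 mm, 80 g nominally; its flat sides look along its x and y axes, z points up out of its top. Grasp it across two opposite flat sides. It fits 44 mm deep over the tin's neck, where spring tongues hold it with about 5 to 9 N of friction all the way; it comes free when raised 44 mm. It needs no twist.
- green_tin: The green tin under that lid: round dark iron foot of 110 mm diameter and 24 mm height, on it a square green body 54 x 54 mm up to 59 mm above the counter (level with the lid's lower rim), then a bright neck 46.5 mm square up to 103 mm, inside the lid. Loose, 1.9 kg: its weight holds it down against the lid's friction and lets it slide a little. With its lid it is 107 mm high. Origin: centre of the foot's underside, z up, x and y square to the flat sides.
- red_lid_center (a point): Centre of the lid of the red tin, the same in size and build as the green one. To stay on.
- red_tin: The red tin, the same as the green one but for its colour. Origin: centre of its foot's underside. To be left alone.
- coaster_left: Round dark wooden coaster, 95 mm diameter, 8 mm thick, lying loose on the counter in the left bay, farther out than the tin there, 150 g. Origin: centre of its underside, so that its top is 8 mm above. Either coaster will do; the one in the green tin's own bay is reached without passing the post.
- coaster_right: The same kind of coaster in the right bay, farther out than the tin there.
- post_front (a point): Foot of the fixed upright post that parts the two bays of the shelves, at the middle of its front face (which looks at the robot) on the counter. The post is 76 mm wide and rises past the robot's reach: swing the arm in front of it, well drawn back. The shelves' front edge lies 43 mm behind this face; the lowest shelf's underside is 318 mm above the counter.
- cup_left: Small white and green espresso cup, 63 x 88 x 51 mm, to the left. Origin: centre of its underside. To be left alone.
- cup_right: The same kind of cup, to the right. Origin: centre of its underside. To be left alone.
There are look-alikes about, which are no part of the job. There is more than one size of the part that bears red_lid_center; the job needs the largest.

How it is judged:
On the way:
1. the green lid is drawn up by more than 25 mm along the neck of its tin (z of green_lid_center in the frame of green_tin above 0.108 m and horizontal distance between green_lid_center and green_tin below 0.015 m), for 0.05 s.
At the end, for the whole second after the job is handed in: The green lid stands open side down on one of the two coasters, its centre within 25 mm of that coaster's centre, tilted by less than 10 degrees, at rest; the green tin stands upright (within 10 degrees) on the counter within 60 mm of where it was; the red lid is on the red tin (((horizontal distance between green_lid_center and coaster_left below 0.025 m and z of green_lid_center in the frame of coaster_left between 0.027 and 0.038 m) or (horizontal distance between green_lid_center and coaster_right below 0.025 m and z of green_lid_center in the frame of coaster_right between 0.027 and 0.038 m)) and angle between each of green_lid_center, green_tin's own z axis and vertical below 0.175 rad and linear speed of green_lid below 0.02 m/s and height (world z) of green_tin below 0.01 m and distance of green_tin from where it was at the start of the episode below 0.06 m and z of red_lid_center in the frame of red_tin below 0.093 m); the robot touches nothing.
It fails at once if the green tin lifted more than 12 mm off the counter or tipped by more than 15 degrees (height (world z) of green_tin above 0.012 m or angle between green_tin's own z axis and vertical above 0.26 rad).
It fails at once if the green lid dropped from more than about 30 mm (contact force between the fingers and green_lid below 0.1 N and height (world z) of green_lid_center below 0.06 m and linear speed of green_lid above 0.75 m/s).
It fails at once if the red tin, its lid or a cup moved by more than 30 mm (distance of any of red_tin, red_lid_center, cup_left, cup_right from where it was at the start of the episode above 0.03 m).
It fails at once if the red lid drawn up by more than 10 mm (z of red_lid_center in the frame of red_tin above 0.093 m).
It also fails if it takes over 40 s, if anything falls off the work surface, if the arm or the gripper's body presses on something with over 40 N, if the wrist force passes 120 N, or if a joint passes its speed limit or range.

## Robot

A 6-joint arm with a two-finger parallel gripper is mounted at the origin on a cart in front of the work surface, level with it; the furniture and walls round the work are solid. World frame = base frame: x ahead of the robot, y to its left, z up, the work surface at z = 0. Lengths are in m, angles in rad, forces in N, time in s.
With the tool pointing down it reaches from about 0.25 to 0.725 m from the base axis. Payload 4 kg.
Tool frame: the origin (TCP) lies midway between the tips of the shut fingers; the grasp point (between the pads) lies 19 mm behind it; x points along the fingers, y is the direction in which the jaws open and shut, and the axes are right-handed (so a half turn about x gives the same grasp; the last joint's range is limited). The gripper opens to 85 mm and grips with 20 to 120 N. Pads are 22 mm wide; open, the fingers measure 114 mm over their backs; the gripper's body (76 mm by 85 mm) begins 54 mm behind the grasp point. The pads swing forward as they close: fully open they stand 13 mm farther back than shut.
Start: joints at [-1.183, 0.241, 0.005, 1.335, 0, 1.571], TCP at [0.189, -0.463, 0.231] pointing down, gripper open.
Joint ranges: [-2.72, 2.72], [-1.05, 1.87], [-1.09, 1.28], [-1.99, 2.15], [-1.42, 1.44], [-3.14, 3.14]. Speed limits (rad/s): [2.79, 2.79, 3.14, 3.14, 3.14, 3.14].

## Interface

Orientations are given as a unit quaternion [x, y, z, w].
In Python, from workcell import * gives the robot as it stands.
- The arm moves only by the tool play_rows, never from a script. Its argument "plan" is a list of rows, each a list of 7 numbers: the shift along the tool's x, y, z in mm, then the turn, a rotation vector about the tool's x, y, z in rad, then the closure, from -1 (fully open) to 1 (shut). In form: [[x, y, z, rx, ry, rz, grip], ...]. A call has 1 to 20 rows; each row shifts and turns the commanded pose from where the row before left it, along the tool's axes as they then stand; what a row does not reach is not made up. A row lasts 1/12 s, in which the tool goes at most 41.7 mm and 7.16 degrees, less where a joint would pass 70% of its speed; a pose out of reach is approached as far as the arm can. A call with a gripper value outside its range is refused whole. The fingers move at their own pace and stop on an object; the grip force is fixed at half the most. Time passes only in rows, so rows that do not move let the fingers close. It gives the time, the measured TCP pose, the force and the opening at its end, in the units of the state.
- get_obs(): the state, without advancing time (a new reading comes with each control period).
- camera(name): name is "side" or "top"; returns a dict with "frame" (384x512x3 uint8, red, green, blue), "depth" (384x512 float32, m along the optical axis (not along the pixel's ray), 0 where there is no reading), "fx", "fy", "cx", "cy" (pixels), "camera_from_world" (4x4, takes a point from world to camera coordinates). Camera axes: x right, y up, looking along -z (the intrinsics and any distortion apply to the point x, -y, -z); pixel columns grow to the right and rows downward; lengths in m; the calibration is good to about 2 mm. A picture is of the moment at which its call begins.
- job_done(): hands the job in, once; it reports no verdict.
Trained networks look in a picture, given as the dict that the camera call returned (one of the last four; its "shot" number tells which), for a name from the list of things; names that differ only in an ending like _2 or _b are one class to them, and where a whole thing is asked for, a point or a joint stands for the part that bears it (a point fixed in the world has none). Each returns a list of dicts, best first, with "confidence" (0 to 1); they miss things now and then, are a little off and sometimes report something else, mostly with a low value. They report only what shows in the picture. A call takes as long as a camera call. They do not tell look-alikes from the thing itself.
- search_frame(thing, picture): "centre" ([x, y, z] in m, in world coordinates, good to about 4 mm: the middle of the surface that is visible of it).
- pinpoint(thing, picture): "centre" ([x, y, z] in m, in world coordinates, good to about 4 mm: a listed point, or the origin of a listed thing).
The state is a dict: "clock": time; "joint_pos": joint angles; "joint_vel": joint speeds; "tau": joint torques, N m; "eef_pos": TCP position; "tool_rot": TCP orientation; "ft_force": force on the tool from outside, world axes, zero at the start; "ft_torque": the same for the moment, N m; "grip_width": finger opening in m.
Only numpy, scipy, OpenCV 4.12 (cv2) and the standard library are available. Lean on these libraries where they do the work, as an engineer would, in place of code of your own. Each camera call takes 0.05 s, during which the arm holds its last target. There are 200 camera calls.

## Working session

There is one attempt and no reset: what is moved stays moved. The work goes in short steps, Python scripts to look and compute and a tool call to move; the robot and the scene stay as the last step left them, time stands still between calls to the robot, and variables do not carry over. Pictures are saved under pics/ and viewed, about 8 in all and at most 12, crops included, and the job is handed in when it is done.

Besides the shell and the picture viewer there is one more tool, called after ">>>" as name(argument=value, ...) on one line, values as JSON. play_rows: Moves the arm, as the interface text tells. Its arguments: {"type":"object","properties":{"plan":{"type":"array","items":{"type":"array","items":{"type":"number"}}}},"required":["plan"]}

```bash
mkdir -p pics; cat > h.py <<'E'
from workcell import *
import numpy as np, cv2
def world(p,u,v,d=None):
    if d is None: d=float(p["depth"][int(v),int(u)])
    c=np.array([(u-p["cx"])/p["fx"]*d,-(v-p["cy"])/p["fy"]*d,-d,1])
    return (np.linalg.inv(p["camera_from_world"])@c)[:3]
def pix(p,w):
    c=p["camera_from_world"]@np.append(w,1); return p["fx"]*c[0]/-c[2]+p["cx"], p["fy"]*c[1]/c[2]+p["cy"]
E
python3 - <<'E'
from h import *
o=get_obs(); print({k:np.round(o[k],3) for k in o})
for n in ("side","top"):
    p=camera(n); cv2.imwrite(f"pics/{n}1.png",cv2.resize(p["frame"][...,::-1],(800,600)))
    print(n,"dist" ,[k for k in p.keys()])
    for t in "green_lid_center green_tin red_lid_center red_tin coaster_left coaster_right post_front cup_left cup_right".split():
        for r in pinpoint(t,p): print(t,np.round(r["centre"],3),round(r["confidence"],2),np.round(pix(p,r["centre"])))
E
```

```text
{'clock': np.float64(0.0), 'joint_pos': array([-1.183,  0.241,  0.004,  1.335,  0.   ,  1.571]), 'joint_vel': array([-0.   ,  0.   ,  0.001, -0.001,  0.   ,  0.   ]), 'tau': array([-0.0000e+00, -3.7232e+01,  2.5241e+01,  1.7000e-02,  0.0000e+00,
        0.0000e+00]), 'eef_pos': array([ 0.189, -0.462,  0.23 ]), 'tool_rot': array([-0.694, -0.137,  0.694, -0.136]), 'ft_force': array([-0.902,  0.485,  0.116]), 'ft_torque': array([0.051, 0.023, 0.029]), 'grip_width': np.float64(0.085)}
side dist ['frame', 'depth', 'fx', 'fy', 'cx', 'cy', 'camera_from_world', 'shot']
green_lid_center [0.493 0.147 0.083] 0.88 [250. 215.]
green_tin [ 0.49   0.149 -0.002] 0.97 [250. 232.]
red_lid_center [ 0.465 -0.081  0.018] 0.47 [275. 195.]
red_lid_center [0.469 0.036 0.019] 0.47 [265. 211.]
red_lid_center [ 0.477 -0.194  0.082] 0.46 [281. 168.]
red_tin [0.497 0.151 0.082] 0.64 [249. 216.]
red_tin [ 0.484 -0.192 -0.001] 0.55 [278. 182.]
coaster_left [0.473 0.378 0.   ] 0.92 [231. 277.]
coaster_right [ 0.484 -0.386  0.003] 0.56 [291. 159.]
cup_left [0.488 0.531 0.001] 0.94 [207. 313.]
cup_right [ 0.496 -0.559  0.001] 0.53 [298. 142.]
top dist ['frame', 'depth', 'fx', 'fy', 'cx', 'cy', 'camera_from_world', 'shot']
green_lid_center [0.491 0.152 0.086] 0.62 [223. 201.]
green_tin [ 0.49   0.149 -0.002] 0.55 [226. 204.]
green_tin [0.491 0.148 0.083] 0.22 [224. 201.]
red_lid_center [ 0.481 -0.198  0.087] 0.61 [315. 202.]
red_lid_center [0.467 0.029 0.012] 0.57 [256. 209.]
red_lid_center [ 0.463 -0.076  0.016] 0.39 [282. 210.]
red_tin [ 0.483 -0.196 -0.   ] 0.8 [312. 205.]
red_tin [ 0.484 -0.389  0.002] 0.54 [361. 204.]
coaster_left [0.476 0.377 0.001] 0.63 [169. 208.]
coaster_right [ 0.484 -0.389  0.002] 0.65 [361. 204.]
coaster_right [0.49  0.151 0.084] 0.48 [224. 202.]
coaster_right [ 0.484 -0.195  0.084] 0.32 [314. 202.]
cup_left [0.489 0.531 0.002] 0.53 [131. 205.]
cup_right [ 0.499 -0.559  0.001] 0.68 [403. 199.]
```

View pics/side1.png

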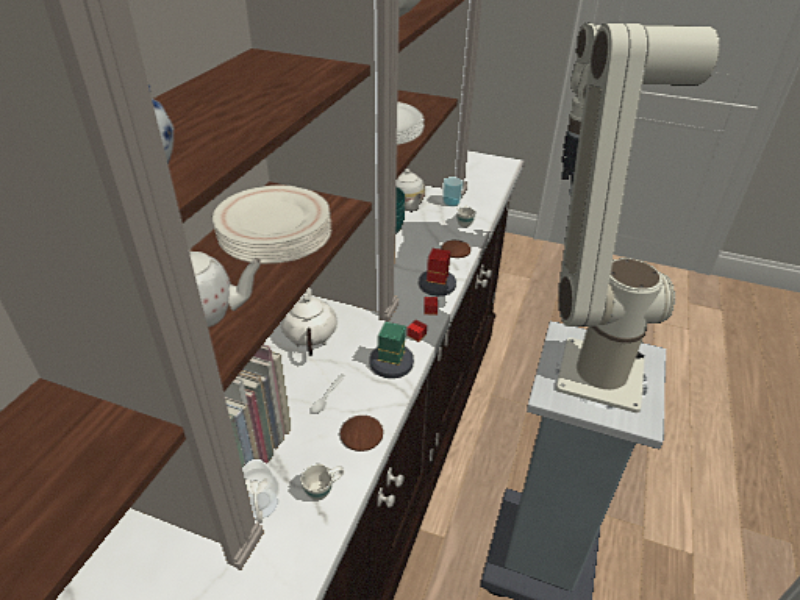

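View pics/top1.png

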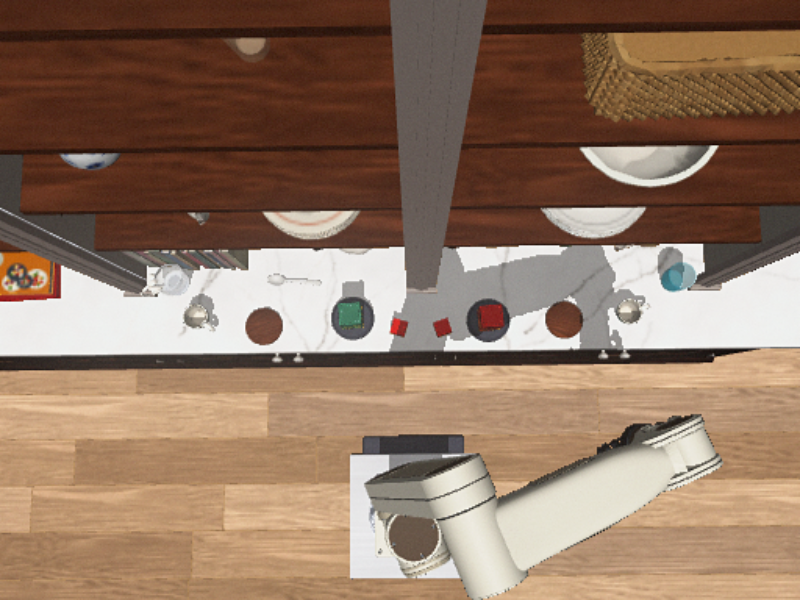

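The green tin, with its lid on, is at about (351,315) in the top view and (391,345) in the side view, and it is the only green tin. There are three red things: the tin at (490,318), which is the largest, and two small boxes at (398,326) and (442,327) that are look-alikes. None of them needs touching. The left coaster is at (264,326) in the top view. Next I measure the lid's yaw and the post.

```bash
python3 - <<'E'
from h import *
from scipy.optimize import minimize
def fit(P):
    def f(a):
        c,s=np.cos(a),np.sin(a); q=P@np.array([[c,-s],[s,c]]); return q
    best=min(np.deg2rad(np.arange(-45,45,1)),key=lambda a:np.prod(np.percentile(f(a),99,0)-np.percentile(f(a),1,0)))
    q=f(best); ext=np.percentile(q,99,0)-np.percentile(q,1,0); m=(q.max(0)+q.min(0))/2
    c,s=np.cos(best),np.sin(best); return np.rad2deg(best),ext,m@np.array([[c,s],[-s,c]])
ims=[]
for n in ("side","top"):
    p=camera(n); f=p["frame"]
    H,W=f.shape[:2]; vv,uu=np.mgrid[:H,:W]; d=p["depth"]
    c=np.stack([(uu-p["cx"])/p["fx"]*d,-(vv-p["cy"])/p["fy"]*d,-d,np.ones_like(d)],-1)
    w=(c@np.linalg.inv(p["camera_from_world"]).T)[...,:3]
    near=(np.hypot(w[...,0]-.491,w[...,1]-.149)<.06)&(d>0)
    t=near&(w[...,2]>.098)
    P=w[t]; print(n,t.sum(),"z",P[:,2].min(),P[:,2].max(),"fit",fit(P[:,:2]),"mean",P[:,:2].mean(0), cv2.minAreaRect((P[:,:2]*1000).astype(np.float32)))
    sd=near&(w[...,2]>.03)&(w[...,2]<.09)
    Q=w[sd]; print("side pts",len(Q),np.round(Q.min(0),3),np.round(Q.max(0),3))
    # post
    m=(abs(w[...,1])<.1)&(w[...,2]>.02)&(w[...,2]<.3)&(w[...,0]>.53)&(w[...,0]<.62)
    if m.sum(): print("post",np.round(np.percentile(w[m],[2,50,98],axis=0),3))
    for r in pinpoint("post_front",p): print(r)
    u,v=map(int,pix(p,np.array([.491,.149,.1])))
    ims.append(cv2.resize(f[v-25:v+25,u-25:u+25,::-1],(400,400),interpolation=cv2.INTER_CUBIC))
    cst=(np.hypot(w[...,0]-.475,w[...,1]-.377)<.07)&(w[...,2]>.004)&(w[...,2]<.015)&(f[...,0]<f.max()*.6)&(d>0)
    print("coaster",np.round((w[cst].min(0)+w[cst].max(0))/2,3),np.round(np.ptp(w[cst],axis=0),3))
cv2.imwrite("pics/crop1.png",np.hstack(ims))
E
```

```text
side 172 z 0.09841427252569535 0.11236561145933455 fit (np.float64(3.0000000000000004), array([0.05344005, 0.05520199]), array([0.49095451, 0.15104103])) mean [0.49017   0.1535747] ((490.9034729003906, 151.4239501953125), (55.11211395263672, 59.07479476928711), 1.7752639055252075)
side pts 199 [0.461 0.119 0.03 ] [0.514 0.182 0.09 ]
post [[ 0.557 -0.062  0.024]
 [ 0.572 -0.014  0.167]
 [ 0.619  0.014  0.294]]
coaster [0.473 0.378 0.009] [0.094 0.095 0.01 ]
top 202 z 0.09819702064250313 0.11955891264853147 fit (np.float64(2.0), array([0.05370995, 0.05310635]), array([0.49106484, 0.15015702])) mean [0.49123404 0.15007667] ((490.9612121582031, 150.4042510986328), (54.803462982177734, 54.090003967285156), 4.489417552947998)
side pts 69 [0.447 0.099 0.03 ] [0.542 0.193 0.084]
post [[ 0.553 -0.061  0.022]
 [ 0.562 -0.024  0.148]
 [ 0.567  0.011  0.288]]
coaster [0.474 0.377 0.009] [0.093 0.093 0.011]
```

View pics/crop1.png

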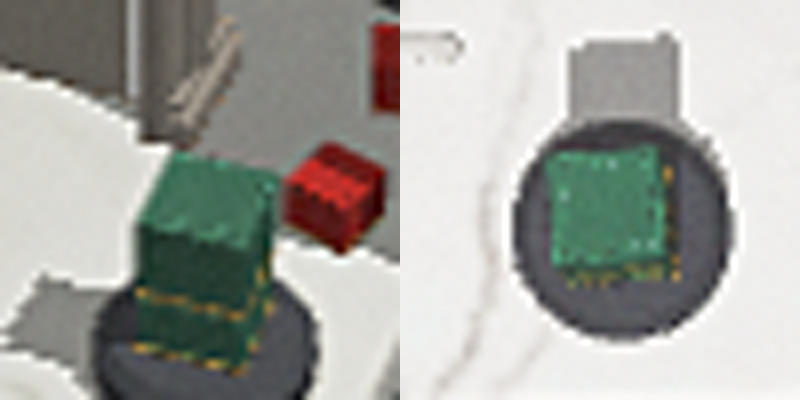

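The crop confirms the green lid, at (0.491, 0.150) with its top at about 0.107 and a yaw of about +3°. The post's face is at x≈0.555, y≈-0.02. Next I work out the tool axes and the moves.

```bash
cat > mv.py <<'E'
from h import *
from scipy.spatial.transform import Rotation as R
def rel(target,yaw=None):
    o=get_obs(); r=R.from_quat(o["tool_rot"]); M=r.as_matrix()
    print("pos",np.round(o["eef_pos"],4),"axes cols\n",np.round(M,3),"yaw of y",np.rad2deg(np.arctan2(M[1,1],M[0,1])),"w",o["grip_width"],"F",np.round(o["ft_force"],1),"t",o["clock"])
    print("tool shift mm",np.round(r.inv().apply(np.array(target)-o["eef_pos"])*1000,1))
    if yaw is not None:
        a=np.deg2rad(yaw); y=np.array([np.cos(a),np.sin(a),0]); x=np.array([0,0,-1.]); T=np.stack([x,y,np.cross(x,y)],1)
        rr=r.inv()*R.from_matrix(T); print("rotvec",np.round(rr.as_rotvec(),3),"shift after",np.round(T.T@(np.array(target)-o["eef_pos"])*1000,1))
E
python3 - <<'E'
from mv import *
rel([.33,-.05,.23],93); rel([.33,-.05,.23],-87)
E
```

```text
pos [ 0.1891 -0.4629  0.2313] axes cols
 [[-0.     0.378 -0.926]
 [ 0.    -0.926 -0.378]
 [-1.    -0.    -0.   ]] yaw of y -67.78109263626655 w 0.08557038983750101 F [ 0.2 -0.5 -0.1] t 1.2
tool shift mm [   1.3 -328.9 -286.6]
rotvec [-2.806 -0.    -0.   ] shift after [  1.3 404.9 162.3]
pos [ 0.1891 -0.4629  0.2313] axes cols
 [[-0.     0.378 -0.926]
 [ 0.    -0.926 -0.378]
 [-1.    -0.    -0.   ]] yaw of y -67.78109263626655 w 0.08557038983750101 F [ 0.2 -0.5 -0.1] t 1.2
tool shift mm [   1.3 -328.9 -286.6]
rotvec [ 0.335 -0.     0.   ] shift after [   1.3 -404.9 -162.3]
```

>>> play_rows(plan=[[0, -20, -17, 0, 0, 0, -1], [0, -23, -20, 0, 0, 0, -1], [0, -23, -20, 0, 0, 0, -1], [0, -23, -20, 0, 0, 0, -1], [0, -23, -20, 0, 0, 0, -1], [0, -23, -20, 0, 0, 0, -1], [0, -23, -20, 0, 0, 0, -1], [0, -23, -20, 0, 0, 0, -1], [0, -23, -20, 0, 0, 0, -1], [0, -23, -20, 0, 0, 0, -1], [0, -23, -20, 0, 0, 0, -1], [0, -23, -20, 0, 0, 0, -1], [0, -23, -20, 0, 0, 0, -1], [0, -23, -20, 0, 0, 0, -1], [0, -10, -10, 0, 0, 0, -1], [0, 0, 0, 0, 0, 0, -1]])

```text
clock: 2.53
eef_pos: [0.3312, -0.0477, 0.2315]
tool_rot: [0.694, 0.138, -0.693, 0.138]
ft_force: [0.7, -0.7, 0.0]
grip_width: 0.0851
```

```bash
python3 - <<'E'
from mv import *
rel([.40,.15,.20],93); rel([.40,.15,.20],-87); print(get_obs()["joint_pos"])
E
```

```text
pos [ 0.3312 -0.0477  0.2315] axes cols
 [[ 0.001  0.383 -0.924]
 [ 0.001 -0.924 -0.383]
 [-1.    -0.    -0.001]] yaw of y -67.4919384881592 w 0.08506461879297195 F [ 0.7 -0.7  0. ] t 2.5333
tool shift mm [  31.7 -156.3 -139.2]
rotvec [-2.801e+00 -1.000e-03 -2.000e-03] shift after [ 31.5 193.8  79.1]
pos [ 0.3312 -0.0477  0.2315] axes cols
 [[ 0.001  0.383 -0.924]
 [ 0.001 -0.924 -0.383]
 [-1.    -0.    -0.001]] yaw of y -67.4919384881592 w 0.08506461879297195 F [ 0.7 -0.7  0. ] t 2.5333
tool shift mm [  31.7 -156.3 -139.2]
rotvec [ 0.34  -0.001  0.   ] shift after [  31.5 -193.8  -79.1]
[-1.43606629e-01 -9.22385713e-02 -3.59063513e-01  1.30301488e+00
  7.57446057e-04  2.60514670e+00]
```

>>> play_rows(plan=[[0, 0, 0, -0.1, 0, 0, -1], [0, 0, 0, -0.12, 0, 0, -1], [0, 0, 0, -0.12, 0, 0, -1], [0, 0, 0, -0.12, 0, 0, -1], [0, 0, 0, -0.12, 0, 0, -1], [0, 0, 0, -0.12, 0, 0, -1], [0, 0, 0, -0.12, 0, 0, -1], [0, 0, 0, -0.12, 0, 0, -1], [0, 0, 0, -0.12, 0, 0, -1], [0, 0, 0, -0.12, 0, 0, -1], [0, 0, 0, -0.05, 0, 0, -1], [0, 0, 0, 0, 0, 0, -1]])

```text
clock: 3.53
eef_pos: [0.3301, -0.0505, 0.2314]
tool_rot: [0.488, 0.511, -0.488, 0.512]
ft_force: [-0.5, -0.1, -0.9]
grip_width: 0.0854
```

```bash
python3 - <<'E'
from mv import *
rel([.40,.15,.18],3); rel([.491,.150,.15],3)
E
```

```text
pos [ 0.3301 -0.0505  0.2314] axes cols
 [[ 0.     0.999  0.047]
 [-0.     0.047 -0.999]
 [-1.    -0.     0.   ]] yaw of y 2.66972920510911 w 0.08544337626997477 F [-0.5 -0.1 -0.9] t 3.5333
tool shift mm [  51.3   79.2 -197. ]
rotvec [-0.006  0.     0.   ] shift after [  51.4   80.3 -196.6]
pos [ 0.3301 -0.0505  0.2314] axes cols
 [[ 0.     0.999  0.047]
 [-0.     0.047 -0.999]
 [-1.    -0.     0.   ]] yaw of y 2.66972920510911 w 0.08544337626997477 F [-0.5 -0.1 -0.9] t 3.5333
tool shift mm [  81.3  170.1 -192.8]
rotvec [-0.006  0.     0.   ] shift after [  81.4  171.2 -191.8]
```

>>> play_rows(plan=[[0, 9, -24, 0, 0, 0, -1], [0, 9, -24, 0, 0, 0, -1], [0, 9, -24, 0, 0, 0, -1], [0, 9, -24, 0, 0, 0, -1], [0, 9, -24, 0, 0, 0, -1], [0, 9, -24, 0, 0, 0, -1], [0, 9, -24, 0, 0, 0, -1], [0, 9, -24, 0, 0, 0, -1], [10, 16, 0, 0, 0, 0, -1], [15, 20, 0, 0, 0, 0, -1], [15, 20, 0, 0, 0, 0, -1], [15, 20, 0, 0, 0, 0, -1], [15, 15, 0, 0, 0, 0, -1], [10, 8, 0, 0, 0, 0, -1], [0, 0, 0, 0, 0, 0, -1], [0, 0, 0, 0, 0, 0, -1]])

```text
clock: 4.87
eef_pos: [0.4914, 0.1494, 0.1507]
tool_rot: [0.488, 0.512, -0.489, 0.511]
ft_force: [-0.3, -0.7, 0.7]
grip_width: 0.0856
```

```bash
python3 - <<'E'
from mv import *
ims=[]
for n,c in (("side",(.491,.15,.12)),("top",(.491,.15,.12))):
    p=camera(n); u,v=map(int,pix(p,np.array(c))); f=p["frame"]
    ims.append(cv2.resize(f[v-35:v+35,u-35:u+35,::-1],(400,400),interpolation=cv2.INTER_CUBIC))
    for t in ("green_lid_center","green_tin"):
        for r in pinpoint(t,p)[:1]: print(n,t,np.round(r["centre"],4),r["confidence"])
cv2.imwrite("pics/crop2.png",np.hstack(ims))
rel([.491,.150,.064],3); print(get_obs()["joint_pos"])
E
```

```text
side green_lid_center [0.4959 0.1498 0.0813] 0.77
side green_tin [ 0.4934  0.1493 -0.0015] 0.85
top green_tin [0.4891 0.1494 0.0015] 0.45
pos [0.4922 0.1502 0.1525] axes cols
 [[ 0.002  0.999  0.047]
 [ 0.001  0.047 -0.999]
 [-1.     0.002 -0.   ]] yaw of y 2.702940627549041 w 0.08549404732272645 F [ 0.3 -0.3  0.2] t 5.1667
tool shift mm [88.4 -1.3  0.2]
rotvec [-0.005 -0.    -0.002] shift after [88.5 -1.2  0.2]
[ 2.96214432e-01  3.15705820e-01 -1.04227134e-01  1.14900842e+00
  2.65219426e-05  1.81983514e+00]
```

View pics/crop2.png

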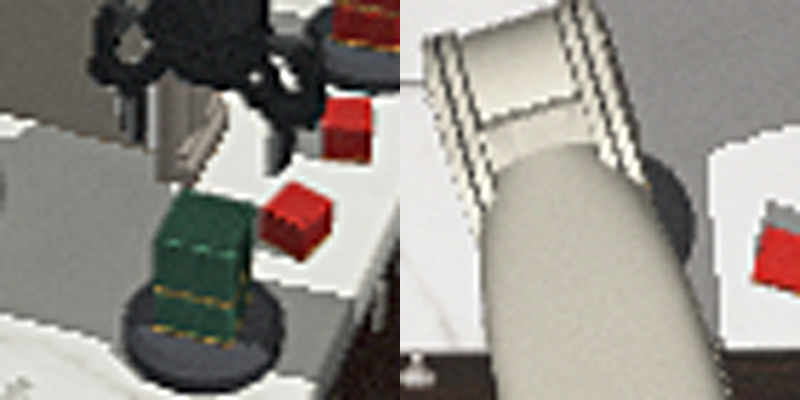

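The open fingers, at about (130,120) and (280,160) in the side crop, straddle the lid at (205,235) and line up with it. I go down and close.

>>> play_rows(plan=[[10, 0, 0, 0, 0, 0, -1], [18, 0, 0, 0, 0, 0, -1], [18, 0, 0, 0, 0, 0, -1], [18, 0, 0, 0, 0, 0, -1], [14, 0, 0, 0, 0, 0, -1], [8, 0, 0, 0, 0, 0, -1], [0, 0, 0, 0, 0, 0, -1], [0, 0, 0, 0, 0, 0, -1]])

```text
clock: 5.83
eef_pos: [0.4919, 0.15, 0.0651]
tool_rot: [0.488, 0.512, -0.488, 0.512]
ft_force: [0.1, -0.3, -0.2]
grip_width: 0.0853
```

>>> play_rows(plan=[[0, 0, 0, 0, 0, 0, 1], [0, 0, 0, 0, 0, 0, 1], [0, 0, 0, 0, 0, 0, 1], [0, 0, 0, 0, 0, 0, 1], [0, 0, 0, 0, 0, 0, 1], [0, 0, 0, 0, 0, 0, 1], [0, 0, 0, 0, 0, 0, 1], [0, 0, 0, 0, 0, 0, 1], [0, 0, 0, 0, 0, 0, 1], [0, 0, 0, 0, 0, 0, 1]])

```text
clock: 6.67
eef_pos: [0.4924, 0.1503, 0.0666]
tool_rot: [0.489, 0.511, -0.488, 0.512]
ft_force: [-2.5, -0.4, 6.2]
grip_width: 0.0534
```

>>> play_rows(plan=[[-2, 0, 0, 0, 0, 0, 1], [-4, 0, 0, 0, 0, 0, 1], [-4, 0, 0, 0, 0, 0, 1], [-4, 0, 0, 0, 0, 0, 1], [-4, 0, 0, 0, 0, 0, 1], [-4, 0, 0, 0, 0, 0, 1], [-4, 0, 0, 0, 0, 0, 1], [-4, 0, 0, 0, 0, 0, 1], [0, 0, 0, 0, 0, 0, 1]])

```text
clock: 7.42
eef_pos: [0.4924, 0.1501, 0.0964]
tool_rot: [0.488, 0.511, -0.488, 0.512]
ft_force: [-2.7, -0.3, 2.6]
grip_width: 0.0536
```

```bash
python3 - <<'E'
from mv import *
p=camera("side"); u,v=map(int,pix(p,np.array((.491,.15,.1)))); f=p["frame"]
cv2.imwrite("pics/crop3.png",cv2.resize(f[v-35:v+35,u-35:u+35,::-1],(400,400),interpolation=cv2.INTER_CUBIC))
for t in ("green_lid_center","green_tin"):
    for r in pinpoint(t,p)[:1]: print(t,np.round(r["centre"],4),r["confidence"])
rel([.491,.150,.130],3)
E
```

```text
green_lid_center [0.4948 0.1509 0.1145] 0.78
green_tin [0.4931 0.1484 0.0009] 0.58
pos [0.4924 0.1501 0.0963] axes cols
 [[ 0.001  0.999  0.047]
 [ 0.     0.047 -0.999]
 [-1.     0.001 -0.   ]] yaw of y 2.6917922876621803 w 0.053348697035703 F [-3.  -0.6  4.2] t 7.5667
tool shift mm [-33.7  -1.4   0. ]
rotvec [-0.005 -0.    -0.001] shift after [-33.7  -1.4   0. ]
```

View pics/crop3.png

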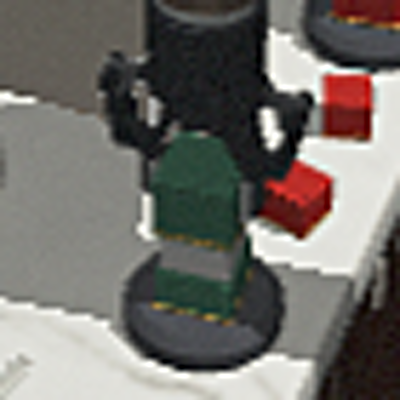

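The lid at (200,200) has risen about 30 mm. The bright neck shows at (200,262) and the tin still stands. I keep drawing it up.

>>> play_rows(plan=[[-4, 0, 0, 0, 0, 0, 1], [-4, 0, 0, 0, 0, 0, 1], [-4, 0, 0, 0, 0, 0, 1], [-4, 0, 0, 0, 0, 0, 1], [-4, 0, 0, 0, 0, 0, 1], [-6, 0, 0, 0, 0, 0, 1], [-10, 0, 0, 0, 0, 0, 1], [-14, 0, 0, 0, 0, 0, 1], [-10, 0, 0, 0, 0, 0, 1], [0, 0, 0, 0, 0, 0, 1], [0, 0, 0, 0, 0, 0, 1]])

```text
clock: 8.48
eef_pos: [0.4929, 0.1503, 0.1564]
tool_rot: [0.489, 0.511, -0.487, 0.512]
ft_force: [-0.4, 0.1, -1.4]
grip_width: 0.0534
```

```bash
python3 - <<'E'
from mv import *
p=camera("side"); u,v=map(int,pix(p,np.array((.491,.15,.12)))); f=p["frame"]
cv2.imwrite("pics/crop4.png",cv2.resize(f[v-35:v+35,u-35:u+35,::-1],(400,400),interpolation=cv2.INTER_CUBIC))
for t in ("green_lid_center","green_tin","coaster_left"):
    for r in pinpoint(t,p)[:1]: print(t,np.round(r["centre"],4),r["confidence"])
rel([.474,.377,.150],3)
E
```

```text
green_lid_center [0.4942 0.1512 0.1717] 0.56
green_tin [0.4917 0.1514 0.0022] 0.76
coaster_left [0.4734 0.379  0.0014] 0.79
pos [0.4916 0.1499 0.1546] axes cols
 [[-0.001  0.999  0.047]
 [-0.     0.047 -0.999]
 [-1.    -0.001  0.   ]] yaw of y 2.6946952324079265 w 0.0531162807106868 F [-0.8  0.  -0.7] t 8.6833
tool shift mm [   4.5   -6.9 -227.7]
rotvec [-0.005  0.     0.001] shift after [   4.6   -5.7 -227.7]
```

View pics/crop4.png

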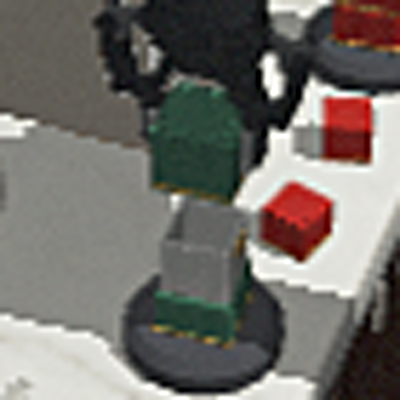

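The lid at (195,150) is fully clear of the open neck at (200,255). Next I carry it across to the left coaster.

>>> play_rows(plan=[[0, 0, -10, 0, 0, 0, 1], [0, -1, -18, 0, 0, 0, 1], [0, -1, -20, 0, 0, 0, 1], [0, -1, -22, 0, 0, 0, 1], [0, -1, -22, 0, 0, 0, 1], [0, -1, -22, 0, 0, 0, 1], [0, -1, -22, 0, 0, 0, 1], [0, 0, -22, 0, 0, 0, 1], [0, 0, -22, 0, 0, 0, 1], [0, 0, -20, 0, 0, 0, 1], [0, 0, -18, 0, 0, 0, 1], [0, 0, -10, 0, 0, 0, 1], [0, 0, 0, 0, 0, 0, 1], [20, 0, 0, 0, 0, 0, 1], [30, 0, 0, 0, 0, 0, 1], [25, 0, 0, 0, 0, 0, 1], [15, 0, 0, 0, 0, 0, 1], [0, 0, 0, 0, 0, 0, 1], [0, 0, 0, 0, 0, 0, 1]])

```text
clock: 10.27
eef_pos: [0.4748, 0.3762, 0.0644]
tool_rot: [0.487, 0.511, -0.489, 0.511]
ft_force: [-0.7, 0.4, -0.9]
grip_width: 0.0533
```

```bash
python3 - <<'E'
from mv import *
p=camera("side"); u,v=map(int,pix(p,np.array((.474,.377,.06)))); f=p["frame"]
cv2.imwrite("pics/crop5.png",cv2.resize(f[v-40:v+40,u-40:u+40,::-1],(400,400),interpolation=cv2.INTER_CUBIC))
for t in ("green_lid_center","green_tin","coaster_left"):
    for r in pinpoint(t,p)[:1]: print(t,np.round(r["centre"],4),r["confidence"])
rel([.474,.377,.0155],3)
E
```

```text
green_lid_center [0.4818 0.3752 0.0813] 0.76
green_tin [0.4898 0.1521 0.0013] 0.96
coaster_left [0.4782 0.3781 0.0035] 0.58
pos [0.4766 0.3781 0.0672] axes cols
 [[ 0.003  0.999  0.047]
 [ 0.002  0.047 -0.999]
 [-1.     0.003 -0.002]] yaw of y 2.6712672847980357 w 0.0533495646933251 F [ 0.1  0.2 -0.7] t 10.4667
tool shift mm [51.7 -2.8  1.1]
rotvec [-0.006 -0.002 -0.003] shift after [51.7 -2.7  1. ]
```

View pics/crop5.png

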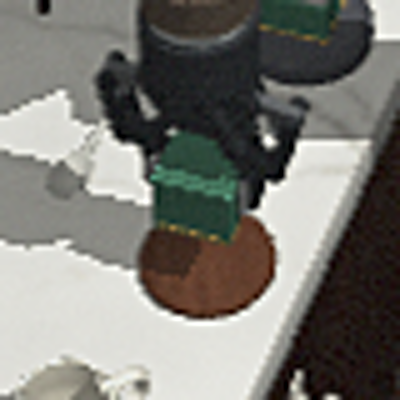

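The lid at (195,190) hangs level over the coaster at (207,260). I lower it gently.

>>> play_rows(plan=[[10, -2, 0, 0, 0, 0, 1], [12, 0, 0, 0, 0, 0, 1], [10, 0, 0, 0, 0, 0, 1], [6, 0, 0, 0, 0, 0, 1], [4, 0, 0, 0, 0, 0, 1], [3, 0, 0, 0, 0, 0, 1], [2, 0, 0, 0, 0, 0, 1], [0, 0, 0, 0, 0, 0, 1], [0, 0, 0, 0, 0, 0, 1]])

```text
clock: 11.22
eef_pos: [0.4737, 0.3776, 0.0185]
tool_rot: [0.488, 0.512, -0.488, 0.512]
ft_force: [-0.4, 0.2, -0.9]
grip_width: 0.0533
```

>>> play_rows(plan=[[1, 0, 0, 0, 0, 0, 1], [1, 0, 0, 0, 0, 0, 1], [0, 0, 0, 0, 0, 0, 1]])

```text
clock: 11.47
eef_pos: [0.4735, 0.3774, 0.0164]
tool_rot: [0.488, 0.512, -0.488, 0.512]
ft_force: [-0.8, 0.3, -1.0]
grip_width: 0.0535
```

>>> play_rows(plan=[[1, 0, 0, 0, 0, 0, 1], [0.5, 0, 0, 0, 0, 0, 1], [0, 0, 0, 0, 0, 0, 1]])

```text
clock: 11.72
eef_pos: [0.4736, 0.3775, 0.0152]
tool_rot: [0.488, 0.512, -0.488, 0.512]
ft_force: [-0.4, -0.9, 0.8]
grip_width: 0.0538
```

>>> play_rows(plan=[[0.5, 0, 0, 0, 0, 0, 1], [0, 0, 0, 0, 0, 0, 1]])

```text
clock: 11.88
eef_pos: [0.4736, 0.3775, 0.0151]
tool_rot: [0.488, 0.512, -0.488, 0.512]
ft_force: [-2.0, -0.2, 4.6]
grip_width: 0.0536
```

The force reading jumps to 4.6 N, so the lid is on the coaster. I release and go up.

>>> play_rows(plan=[[0, 0, 0, 0, 0, 0, 0], [0, 0, 0, 0, 0, 0, -1], [0, 0, 0, 0, 0, 0, -1], [0, 0, 0, 0, 0, 0, -1], [0, 0, 0, 0, 0, 0, -1], [0, 0, 0, 0, 0, 0, -1], [0, 0, 0, 0, 0, 0, -1], [0, 0, 0, 0, 0, 0, -1], [0, 0, 0, 0, 0, 0, -1]])

```text
clock: 12.63
eef_pos: [0.4735, 0.3774, 0.0142]
tool_rot: [0.488, 0.512, -0.488, 0.512]
ft_force: [-0.5, 0.8, 0.5]
grip_width: 0.0852
```

>>> play_rows(plan=[[-5, 0, 0, 0, 0, 0, -1], [-15, 0, 0, 0, 0, 0, -1], [-20, 0, 0, 0, 0, 0, -1], [-25, 0, 0, 0, 0, 0, -1], [-25, 0, 0, 0, 0, 0, -1], [-25, 0, 0, 0, 0, 0, -1], [-20, 0, 0, 0, 0, 0, -1], [0, -20, 0, 0, 0, 0, -1], [0, -30, 0, 0, 0, 0, -1], [0, -30, 0, 0, 0, 0, -1], [0, -30, 0, 0, 0, 0, -1], [0, -30, 0, 0, 0, 0, -1], [0, -10, 0, 0, 0, 0, -1], [0, 0, 0, 0, 0, 0, -1], [0, 0, 0, 0, 0, 0, -1]])

```text
clock: 13.88
eef_pos: [0.324, 0.3709, 0.1501]
tool_rot: [0.489, 0.512, -0.487, 0.512]
ft_force: [-0.2, 0.6, 0.2]
grip_width: 0.0849
```

```bash
python3 - <<'E'
from mv import *
for n in ("side","top"):
    p=camera(n); cv2.imwrite(f"pics/{n}9.png",cv2.resize(p["frame"][...,::-1],(800,600)))
    for t in "green_lid_center green_tin red_lid_center red_tin coaster_left cup_left cup_right".split():
        for r in pinpoint(t,p)[:3]: print(n,t,np.round(r["centre"],3),round(r["confidence"],2))
    f=p["frame"]; H,W=f.shape[:2]; vv,uu=np.mgrid[:H,:W]; d=p["depth"]
    c=np.stack([(uu-p["cx"])/p["fx"]*d,-(vv-p["cy"])/p["fy"]*d,-d,np.ones_like(d)],-1)
    w=(c@np.linalg.inv(p["camera_from_world"]).T)[...,:3]
    m=(np.hypot(w[...,0]-.475,w[...,1]-.377)<.06)&(w[...,2]>.05)&(w[...,2]<.1)
    print("lid top",m.sum(),np.round(np.median(w[m],0),3),"mid",np.round((w[m].min(0)+w[m].max(0))/2,3))
o=get_obs(); print(o["clock"],np.round(o["ft_force"],1),np.round(o["eef_pos"],3),o["grip_width"])
E
```

```text
side green_lid_center [0.478 0.377 0.03 ] 0.95
side green_tin [ 0.493  0.147 -0.001] 0.7
side red_lid_center [0.468 0.032 0.017] 0.52
side coaster_left [ 0.477  0.379 -0.001] 0.54
side cup_left [ 0.489  0.532 -0.002] 0.9
lid top 220 [0.473 0.379 0.055] mid [0.472 0.376 0.056]
top green_lid_center [0.476 0.376 0.033] 0.51
top green_tin [0.486 0.15  0.002] 0.8
top red_lid_center [ 0.482 -0.195  0.085] 0.74
top red_lid_center [0.469 0.03  0.014] 0.59
top red_lid_center [ 0.464 -0.075  0.016] 0.57
top red_tin [ 0.485 -0.198  0.002] 0.74
top cup_left [ 0.49   0.534 -0.001] 0.47
top cup_right [ 0.5   -0.556  0.004] 0.57
top cup_right [ 0.483 -0.39   0.002] 0.28
lid top 166 [0.473 0.378 0.056] mid [0.474 0.377 0.06 ]
14.6833 [-0.3  0.   0. ] [0.324 0.37  0.149] 0.08531648086361175
```

View pics/side9.png

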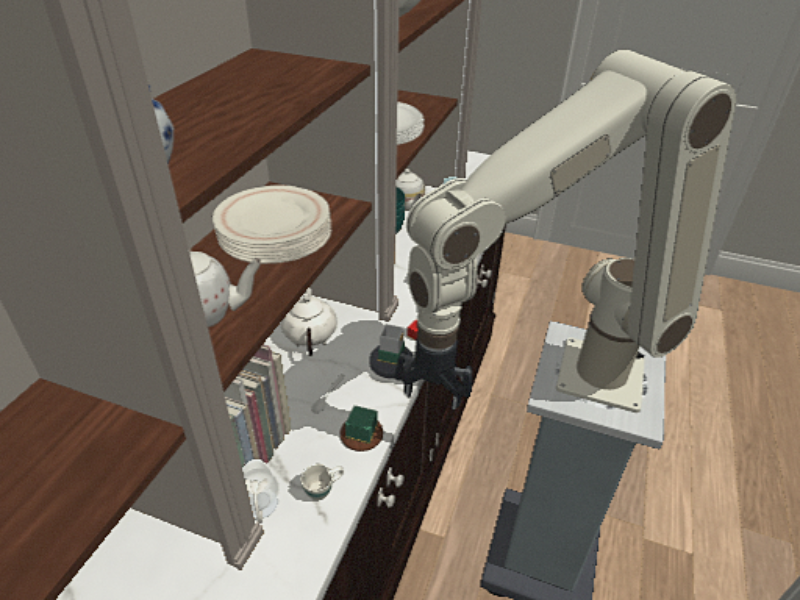

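The lid stands level in the middle of the left coaster at (361,423), the open tin stands at (390,345), and the arm is clear of everything. I hand the job in.

```bash
python3 -c "
from workcell import *
print(job_done())"
```

```text
the job is handed in; nothing more can be done
None
```

I drew the green lid straight up off its tin and set it, open side down, in the middle of the left coaster. I then let go, drew the arm clear and handed the job in at about 14.7 s. No verdict was reported.

**Lid:** In the last pictures its top lies at z≈0.056 (8 mm coaster plus 48 mm lid). Its centre is at about (0.474, 0.377), within about 3 mm of the coaster's centre, and it looks level.

**Green tin:** It stands upright within about 5 mm of where it was, which is within the measuring noise.

**Left alone:** The red tin, its lid and both cups read the same as at the start, to about 5 mm.

**Robot:** The force reading was about 0 N after I backed off, so it touches nothing.

**Checks that failed or disagreed:**
- The networks never found `post_front`, so I took the post from the depth image (face at x≈0.555) and swung past well in front of it.
- In the last side picture the arm hid the red tin, so only the top view checks the red tin, its lid and the right cup.
- The top view's lid mid-height read 0.060, against a median of 0.056, which I take as edge noise.

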